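Shut down the tube mixer

ROBOT

A 6-joint arm with a two-finger parallel gripper is mounted at the origin on the work surface. World frame = base frame: x ahead of the robot, y to its left, z up, the work surface at z = 0. Lengths are in m, angles in rad, forces in N, time in s.
With the tool pointing down it reaches from about 0.35 to 0.725 m from the base axis. Payload 4.3 kg.
Tool frame: the origin (TCP) lies between the finger pads; the fingertips stand arm.tips_ahead ahead of it and the grasp point (between the pads) lies 3 mm ahead of it (arm.tips_ahead is the distance from the TCP to the fingertips, in m); z points along the fingers, y is the line along which they close (so a half turn about z gives the same grasp; the last joint's range is limited). The gripper opens to 85 mm and grips with 20 to 120 N. Pads are 22 mm wide; open, the fingers measure 114 mm over their backs; the gripper's body (76 mm by 85 mm) begins 54 mm behind the grasp point. The pads swing forward as they close: fully open they stand 13 mm farther back than shut.
Start: joints at [1.042, 0.377, 0.081, 1.274, 0, 1.46], TCP at [0.234, 0.525, 0.253] pointing down, gripper open.
Joint ranges: [-2.72, 2.72], [-0.84, 1.66], [-1.02, 1.22], [-1.77, 2.12], [-1.37, 1.28], [-3.14, 3.14]. Speed limits (rad/s): [2.57, 2.57, 3.14, 3.14, 3.14, 3.14].

INTERFACE

Orientations are given as a rotation vector (axis times angle).
In Python, from rig import arm, imaging gives the robot as it stands.
- The arm moves only by the tool drive_tool, never from a script. Its argument "series" is a list of rows, each an object of numbers: "tx", "ty", "tz": the shift along the world's x, y, z in units of 100 mm (1.0 is 100 mm); "ax", "ay", "az": the turn, a rotation vector about the world's x, y, z in units of 180 degrees (1.0 is 180 degrees); "fingers": the opening, from -1 (shut) to 1 (fully open). In form: [{"tx": .., "ty": .., "tz": .., "ax": .., "ay": .., "az": .., "fingers": ..}, ...]. A call has 1 to 10 rows; each row shifts and turns the commanded pose from where the row before left it; what a row does not reach is not made up. A row lasts 1/10 s, in which the tool goes at most 50 mm and 8.59 degrees, less where a joint would pass 70% of its speed; a pose out of reach is approached as far as the arm can. A call with a number of a shift or a turn outside -1 to 1 is refused whole. A call with a gripper value outside its range is refused whole. The fingers move at their own pace and stop on an object; "grip_force" is the grip in N (left out, the last holds). Time passes only in rows, so rows that do not move let the fingers close. It gives the time, the measured TCP pose, the force, the opening and the grip force at its end, in the units of the state.
- arm.get_state(): the state, without advancing time (a new reading comes with each control period).
- imaging.get_image(name): name is "scene" or "top" or "wrist"; returns a dict with "color" (384x512x3 uint8, blue, green, red), "mtx" (3x3 intrinsics, pixels), "D" ([k1, k2, p1, p2, k3] as OpenCV has them; the pictures are not rectified), "rvec" (rotation vector, rad) and "tvec" (3), from world to camera coordinates, as OpenCV has them; the wrist camera has in their place "hand_eye" (4x4, takes a point from camera to tool coordinates, whose origin is the TCP and whose axes are the flange's). Camera axes: x right, y down, z forward; pixel columns grow to the right and rows downward; lengths in m; the calibration is good to about 2 mm. A picture is of the moment at which its call begins: read the wrist's pose just before it. There is no depth.
- arm.hand_in(): hands the job in; it is judged then, once.
The state is a dict: "time": time; "q": joint angles; "joint_velocities": joint speeds; "joint_torque": joint torques, N m; "tcp_pos": TCP position; "tool_rot": TCP orientation; "contact_force": force on the tool from outside, world axes, zero at the start; "torque": the same for the moment, N m; "finger_gap": finger opening in m; "finger_force": force on a finger pad.
Only numpy, scipy, OpenCV 4.12 (cv2) and the standard library are available. Lean on these libraries where they do the work, as an engineer would, in place of code of your own. Each camera call takes 0.05 s, during which the arm holds its last target. There are 200 camera calls.

TASK

Shut down the tube mixer: first turn its orange speed dial fully anticlockwise (seen from above) to the off stop, then close the teal hood all the way, edge to edge on the chamber, without letting it slam. Leave the blue temperature dial as it is set and do not disturb the other things on the bench.

Things in the scene. Friction and masses are not known exactly. Their poses are not given: they have to be found in the camera images.
- mixer: White bench-top tube mixer, fixed to the bench, 180 (x) x 300 (y) x 80 high. Origin: centre of its underside, on the bench. The chamber with the tubes is the +y part (180 x 180, its own y from -30 to 150; its upper rim at z 80); the flat control panel with two dials is the -y part (y from -150 to -30, top at z 80).
- speed (a joint): Orange speed dial on the control panel, turning about a vertical axis: 0 = off, the anticlockwise end stop (pointer at the red dot); grows clockwise as seen from above, up to 4.7 rad. It turns stiffly and stays where it is left.
- speed_grip (a point): On the orange dial's axis at the height to grip, 117 above the bench (7 below the dial's top). The grip is an upright bar 42 long (this point's x), 14 thick (y), 32 high, on a disc 44 across; the point turns with the dial, its -x end bears the white pointer. Both dials have this shape; they stand 100 apart along the mixer's x, and either may be the front one.
- temp_grip (a point): The same point on the blue temperature dial, which must stay as it is set.
- temp_pointer (a point): Pointer end of the blue dial, 20 from its axis.
- hood (a joint): Hinge of the teal hood, the chamber's upper shell half: 0 = closed, rim on rim; grows as it opens, upright at 1.57, range to 2.1 rad. Stiff: it stays at any angle.
- hood_hinge (a point): Middle of the hood's hinge line, on the chamber's outer (mixer +y) rim at height 80; the line runs along the mixer's x axis. The closed hood reaches from it 180 towards mixer -y, is 180 wide along x and its flat top lies 34 above the hinge line (114 above the bench).
- hood_tab (a point): Centre of the white finger tab (70 long along the hinge direction, 14 out, 8 thick) in the middle of the hood's free edge, 187 from the hinge line and, with the hood closed, 12 above it.
- green_rack: Green rack full of orange-capped tubes, 142 x 194, 100 high with the tubes, loose; origin under its centre. Leave alone.
- grey_rack: Empty grey tube rack, 116 x 220 x 50, loose; origin under its centre. Leave alone.
- beaker: Glass beaker, 70 across, 90 high, loose; origin under its centre. Leave alone.
- bottle: White bottle with a blue cap, 64 across, 110 high, loose; origin under its centre. Leave alone.
- mouse: Black computer mouse, 100 x 60 x 33, loose; origin under its centre. Leave alone.
- vial: Amber vial with a white cap, 26 across, 56 high, loose, behind the mixer; origin under its centre. Leave alone.
- clip_box: Small green box with a clear lid, 52 x 77 x 33, loose, in front of the mixer; origin under its centre. Leave alone.

How it is judged:
By the outcome, as a careful person would: the job done as asked, in the order asked, and still so for the second after the job is handed in, with the robot touching nothing.
It also fails if it takes over 72 s, if anything falls off the work surface, if the arm or the gripper's body presses on something with over 40 N, if the wrist force passes 120 N, or if a joint passes its speed limit or range.

## Working session

There is one attempt and no reset: what is moved stays moved. The work goes in short steps, Python scripts to look and compute and a tool call to move; the robot and the scene stay as the last step left them, time stands still between calls to the robot, and variables do not carry over. Pictures are saved under pics/ and viewed, at most 10 in all, crops included, and the job is handed in when it is done.

Besides the shell and the picture viewer there is one more tool, called after "Call:" by a JSON object that holds its "name" and its "arguments", one argument or row to a line. drive_tool: Moves the arm, as the interface text tells. Shifts and turns lie within -1 to 1; 1 stands for 100 mm of shift or 180 degrees of turn. Its arguments: {"type":"object","properties":{"series":{"type":"array"},"grip_force":{"type":"number"}},"required":["series"]}

```bash
mkdir -p pics; ls
python3 - <<'E'
from rig import arm, imaging
import cv2,numpy as np
print(arm.get_state(), arm.tips_ahead)
a=imaging.get_image("scene");b=imaging.get_image("top")
for n,i in(("scene",a),("top",b)):
    cv2.imwrite(f"pics/{n}0.png",i["color"]); print(n,i["mtx"].tolist(),i["D"],i["rvec"],i["tvec"])
E
```

```text
pics
{'time': 0.0, 'q': array([1.04169170e+00, 3.78077682e-01, 7.96300922e-02, 1.27437360e+00,
       1.72241419e-05, 1.46050009e+00]), 'joint_velocities': array([-3.42288854e-04, -1.33102536e-04,  1.25483719e-03,  8.26736340e-04,
       -6.11097939e-04,  2.73693886e-05]), 'joint_torque': array([-9.95285081e-04, -4.63606238e+01,  2.69875592e+01,  2.08614796e-02,
       -2.34989302e-04,  5.57940339e-06]), 'tcp_pos': array([0.23352049, 0.5247908 , 0.25235409]), 'tool_rot': array([-6.52929354e-01, -3.07232449e+00,  3.01036181e-03]), 'contact_force': array([0.33572659, 0.38291548, 0.25833391]), 'torque': array([ 0.00296216, -0.02548452, -0.00809978]), 'finger_force': 0.0, 'finger_gap': 0.08554056934565045} 0.022
scene [[485.7051969775764, 0.0, 256.0168457846398], [0.0, 485.7051969775764, 191.244369104706], [0.0, 0.0, 1.0]] [0.01645715 0.         0.         0.         0.        ] [ 1.7334217   1.72476228 -0.76549225] [-0.00720716 -0.26728255  1.89995829]
top [[435.9360428136781, 0.0, 252.78717300060362], [0.0, 435.9360428136781, 184.11108772573144], [0.0, 0.0, 1.0]] [-0.05841996  0.          0.          0.          0.        ] [ 2.07758694 -2.13990068  0.23874861] [0.01496814 0.52921675 1.47720078]
```

View pics/scene0.png

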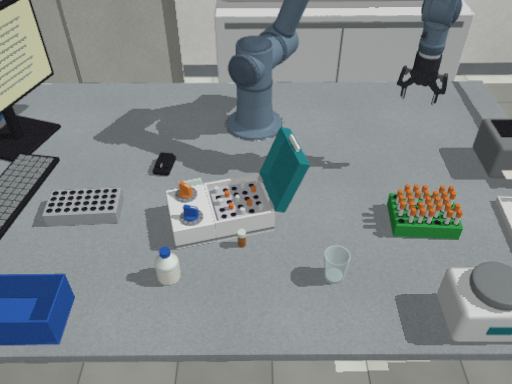

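View pics/top0.png

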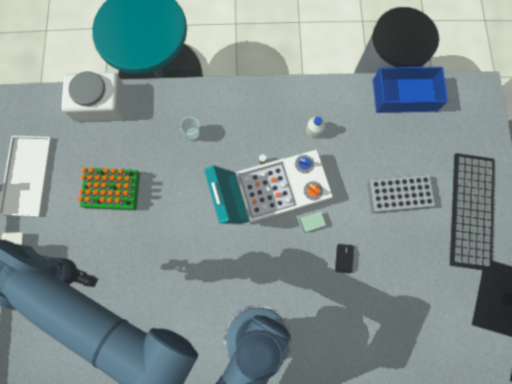

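The scene view shows the mixer in front of the robot: orange dial at about (186,190), blue at (191,213), hood open near (285,170). In the top view, orange is at (313,190), blue at (305,162), the hood at (225,193) and the clip box at (313,222).

```bash
cat > h.py <<'E'
from rig import arm, imaging
import cv2,numpy as np
from scipy.spatial.transform import Rotation as R
def shot(n):
    s=arm.get_state(); i=imaging.get_image(n)
    if n=="wrist":
        T=np.eye(4);T[:3,:3]=R.from_rotvec(s["tool_rot"]).as_matrix();T[:3,3]=s["tcp_pos"]
        C=T@np.array(i["hand_eye"]); i["Rc"]=C[:3,:3]; i["o"]=C[:3,3]
    else:
        M=cv2.Rodrigues(np.array(i["rvec"],float))[0]; i["Rc"]=M.T; i["o"]=-M.T@np.array(i["tvec"]).ravel()
    return i
def ray(i,px):
    p=cv2.undistortPoints(np.array(px,float).reshape(-1,1,2),i["mtx"],np.array(i["D"],float)).reshape(-1,2)
    return np.c_[p,np.ones(len(p))]@i["Rc"].T
def onz(i,px,z):
    d=ray(i,px); return i["o"]+d*((z-i["o"][2])/d[:,2])[:,None]
def proj(i,P):
    return cv2.projectPoints(np.array(P,float).reshape(-1,3),cv2.Rodrigues(i["Rc"].T)[0],-i["Rc"].T@i["o"],i["mtx"],np.array(i["D"],float))[0].reshape(-1,2)
def tri(i,p,j,q):
    a=ray(i,p)[0];b=ray(j,q)[0];a/=np.linalg.norm(a);b/=np.linalg.norm(b)
    t=np.linalg.lstsq(np.c_[a,-b],j["o"]-i["o"],rcond=None)[0]
    A=i["o"]+a*t[0];B=j["o"]+b*t[1]; return (A+B)/2,np.linalg.norm(A-B)
E
python3 - <<'E'
from h import *
t=shot("top");s=shot("scene")
print("dials/tabs z.1",onz(t,[[313,190],[305,162]],.11).round(3).tolist())
print("panel corners",onz(t,[[317,151],[332,203]],.08).round(3).tolist())
print("hinge corners",onz(t,[[241,175],[248,220]],.08).round(3).tolist())
print("orange",tri(t,[313,189],s,[186,189]),"blue",tri(t,[305,161],s,[191,212]))
print(onz(t,[[313,222],[344,258],[263,158],[316,127]],.03).round(3).tolist())
print("hood top L/R edge (scene 285,131;303,163)",tri(t,[207,169],s,[303,165]),tri(t,[220,222],s,[284,131]))
w=shot("wrist");print(np.array(w["hand_eye"]).round(3).tolist(),w["mtx"].tolist())
E
```

```text
dials/tabs z.1 [[0.491, -0.204, 0.11], [0.591, -0.182, 0.11]]
panel corners [[0.638, -0.231, 0.08], [0.45, -0.271, 0.08]]
hinge corners [[0.558, 0.04, 0.08], [0.4, 0.02, 0.08]]
orange (array([ 0.49678623, -0.20542377,  0.10101425]), np.float64(2.3572678896383433e-05)) blue (array([ 0.59625991, -0.18212744,  0.10206635]), np.float64(0.0026760585832348712))
[[0.393, -0.209, 0.03], [0.264, -0.31, 0.03], [0.632, -0.041, 0.03], [0.746, -0.242, 0.03]]
hood top L/R edge (scene 285,131;303,163) (array([0.54363044, 0.1395302 , 0.23073058]), np.float64(0.007748295237139124)) (array([0.37568979, 0.0981119 , 0.22665232]), np.float64(0.014098293483885594))
[[-0.001, -0.964, -0.265, 0.068], [1.0, -0.0, -0.002, 0.001], [0.001, -0.265, 0.964, -0.12], [0.0, 0.0, 0.0, 1.0]] [[343.33226762422197, 0.0, 260.14178644705925], [0.0, 343.33226762422197, 193.48603114578606], [0.0, 0.0, 1.0]]
```

Call:
{"name": "drive_tool", "arguments": {
  "series": [
    {"tz":0.45},
    {"tz":0.45},
    {"tx":0.13,"ty":-0.35},
    {"tx":0.13,"ty":-0.35},
    {"tx":0.13,"ty":-0.35},
    {"tx":0.13,"ty":-0.35},
    {"tx":0.13,"ty":-0.35},
    {"tx":0.13,"ty":-0.35},
    {"tx":0.13,"ty":-0.35},
    {"tx":0.13,"ty":-0.35}
  ]
}}

```text
validation failed for argument at $.se...
```

Call:
{"name": "drive_tool", "arguments": {
  "series": [
    {"tx":0.13,"ty":-0.35},
    {"tx":0.13,"ty":-0.35},
    {"tx":0.13,"ty":-0.35},
    {"tx":0.13,"ty":-0.35},
    {"tx":0.13,"ty":-0.35},
    {"tx":0.13,"ty":-0.35},
    {"tx":0.13,"ty":-0.35},
    {"tx":0.13,"ty":-0.35},
    {"tx":0.13,"ty":-0.35},
    {"tx":0.13,"ty":-0.35}
  ]
}}

```text
validation failed for argument at $.se...
```

Call:
{"name": "drive_tool", "arguments": {
  "series": [
    {"tx":0.07,"ty":0.0},
    {}
  ]
}}

```text
validation failed for argument at $.se...
```

Run:
```python
from h import *
s=arm.get_state();print(s["q"].round(3),s["tcp_pos"].round(3),s["tool_rot"].round(3))
w=shot("wrist");c=w["color"];cv2.imwrite("pics/w1.png",cv2.resize(c,(768,576)))
hsv=cv2.cvtColor(c,cv2.COLOR_BGR2HSV)
for n,lo,hi in(("or",(5,150,120),(20,255,255)),("bl",(105,150,80),(128,255,255)),("red",(0,180,80),(4,255,255)),("teal",(80,120,40),(98,255,255))):
    m=cv2.inRange(hsv,lo,hi)
    for k in cv2.findContours(m,0,2)[0]:
        if cv2.contourArea(k)>(6 if n=="red" else 60): print(n,cv2.contourArea(k),[np.round(v,1) for v in cv2.minAreaRect(k)])
```

```text
[1.042 0.378 0.08  1.274 0.    1.461] [0.234 0.525 0.253] [-6.530e-01 -3.073e+00  1.000e-03]
```

View pics/w1.png

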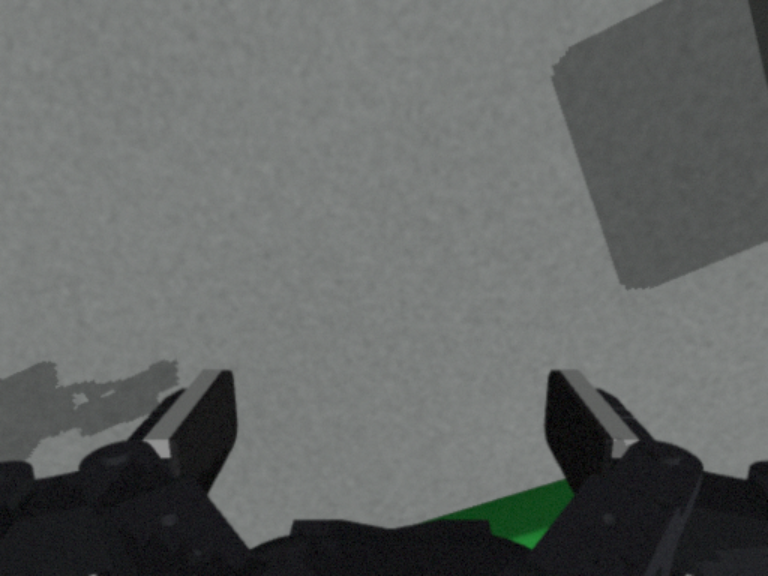

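The gripper view shows only bench (fingers at the bottom); the moves were refused because every field must be given. Retrying in full form.

Call:
{"name": "drive_tool", "arguments": {
  "series": [
    {"tx":0,"ty":0,"tz":0.45,"ax":0,"ay":0,"az":0,"fingers":1},
    {"tx":0,"ty":0,"tz":0.45,"ax":0,"ay":0,"az":0,"fingers":1},
    {"tx":0.17,"ty":-0.36,"tz":0,"ax":0,"ay":0,"az":0,"fingers":1},
    {"tx":0.17,"ty":-0.36,"tz":0,"ax":0,"ay":0,"az":0,"fingers":1},
    {"tx":0.17,"ty":-0.36,"tz":0,"ax":0,"ay":0,"az":0,"fingers":1},
    {"tx":0.17,"ty":-0.36,"tz":0,"ax":0,"ay":0,"az":0,"fingers":1},
    {"tx":0.17,"ty":-0.36,"tz":0,"ax":0,"ay":0,"az":0,"fingers":1},
    {"tx":0.17,"ty":-0.36,"tz":0,"ax":0,"ay":0,"az":0,"fingers":1},
    {"tx":0.17,"ty":-0.36,"tz":0,"ax":0,"ay":0,"az":0,"fingers":1},
    {"tx":0.17,"ty":-0.36,"tz":0,"ax":0,"ay":0,"az":0,"fingers":1}
  ]
}}

```text
time: 1.3
tcp_pos: [0.3702, 0.2358, 0.3434]
tool_rot: [0.653, 3.073, 0.0]
contact_force: [1.1, 0.5, -0.7]
finger_gap: 0.0854
finger_force: 0.0
```

Call:
{"name": "drive_tool", "arguments": {
  "series": [
    {"tx":0.17,"ty":-0.36,"tz":0,"ax":0,"ay":0,"az":0,"fingers":1},
    {"tx":0.17,"ty":-0.36,"tz":0,"ax":0,"ay":0,"az":0,"fingers":1},
    {"tx":0.17,"ty":-0.36,"tz":0,"ax":0,"ay":0,"az":0,"fingers":1},
    {"tx":0.17,"ty":-0.36,"tz":0,"ax":0,"ay":0,"az":0,"fingers":1},
    {"tx":0.17,"ty":-0.36,"tz":0,"ax":0,"ay":0,"az":0,"fingers":1},
    {"tx":0.17,"ty":-0.36,"tz":0,"ax":0,"ay":0,"az":0,"fingers":1},
    {"tx":0.17,"ty":-0.36,"tz":0,"ax":0,"ay":0,"az":0,"fingers":1},
    {"tx":0.17,"ty":-0.36,"tz":0,"ax":0,"ay":0,"az":0,"fingers":1},
    {"tx":0.17,"ty":-0.36,"tz":0,"ax":0,"ay":0,"az":0,"fingers":1},
    {"tx":0.17,"ty":-0.36,"tz":0,"ax":0,"ay":0,"az":0,"fingers":1}
  ]
}}

```text
time: 2.3
tcp_pos: [0.5403, -0.1243, 0.3433]
tool_rot: [0.653, 3.073, 0.0]
contact_force: [0.5, -0.1, 0.6]
finger_gap: 0.0853
finger_force: 0.0
```

Call:
{"name": "drive_tool", "arguments": {
  "series": [
    {"tx":0.2,"ty":-0.36,"tz":0,"ax":0,"ay":0,"az":0,"fingers":1},
    {"tx":0.2,"ty":-0.36,"tz":0,"ax":0,"ay":0,"az":0,"fingers":1},
    {"tx":0,"ty":0,"tz":0,"ax":0,"ay":0,"az":0,"fingers":1},
    {"tx":0,"ty":0,"tz":0,"ax":0,"ay":0,"az":0,"fingers":1}
  ]
}}

```text
time: 2.7
tcp_pos: [0.5799, -0.1953, 0.3423]
tool_rot: [-0.655, -3.071, -0.001]
contact_force: [0.2, 1.0, 0.5]
finger_gap: 0.0852
finger_force: 0.0
```

```bash
cat > look.py <<'E'
from h import *
import sys
s=arm.get_state();print(s["time"],s["q"].round(3),s["tcp_pos"].round(4),s["tool_rot"].round(3))
w=shot("wrist");c=w["color"];cv2.imwrite(f"pics/{sys.argv[1]}.png",cv2.resize(c,(768,576)))
hsv=cv2.cvtColor(c,cv2.COLOR_BGR2HSV)
for n,lo,hi in(("or",(5,150,120),(20,255,255)),("bl",(105,150,80),(128,255,255)),("red",(0,180,80),(4,255,255)),("teal",(80,120,40),(98,255,255))):
    m=cv2.inRange(hsv,lo,hi)
    for k in cv2.findContours(m,0,2)[0]:
        if cv2.contourArea(k)>(6 if n=="red" else 250): print(n,cv2.contourArea(k),[np.round(v,1).tolist() for v in cv2.minAreaRect(k)])
E
python3 look.py w2
```

```text
2.7 [-0.429  0.468  0.448  1.552  0.    -0.009] [ 0.5799 -0.1953  0.3423] [-6.550e-01 -3.071e+00 -1.000e-03]
or 1378.0 [[216.4, 95.0], [44.4, 40.2], 53.1]
bl 430.0 [[285.7, 305.1], [22.9, 25.1], 41.6]
bl 1004.0 [[278.0, 169.5], [37.0, 40.0], 90.0]
red 11.0 [[259.5, 149.0], [4.0, 3.0], 90.0]
red 13.0 [[199.0, 73.0], [4.0, 4.0], 90.0]
teal 1771.0 [[483.5, 25.0], [50.0, 55.0], 90.0]
```

View pics/w2.png

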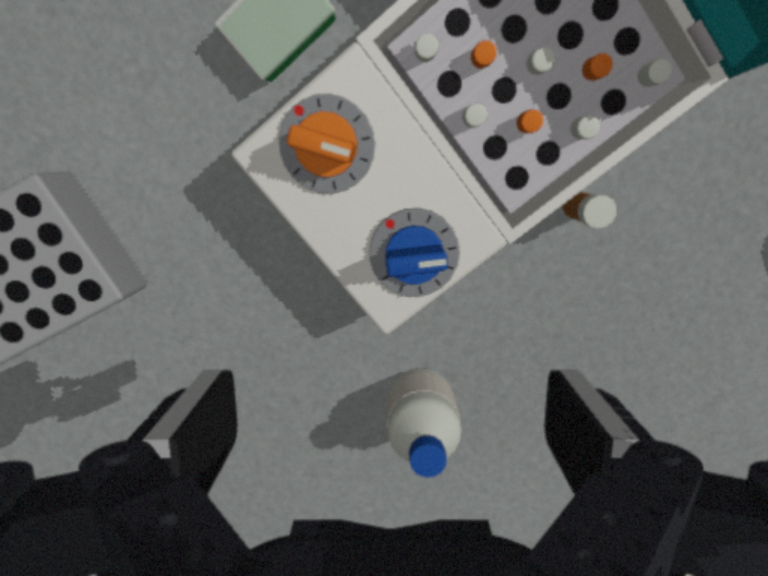

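The wrist view shows the orange dial at about (327,143) with its white pointer going to (350,154) and the red dot at (298,110). So it needs roughly 143° anticlockwise. The blue dial is at (415,252). I'm moving over the orange dial, lining the gripper up with its bar, and measuring again from there.

Call:
{"name": "drive_tool", "arguments": {
  "series": [
    {"tx":-0.1,"ty":-0.01,"tz":0,"ax":0,"ay":0,"az":-0.0472,"fingers":1},
    {"tx":-0.1,"ty":-0.01,"tz":0,"ax":0,"ay":0,"az":-0.0472,"fingers":1},
    {"tx":-0.1,"ty":-0.01,"tz":0,"ax":0,"ay":0,"az":-0.0472,"fingers":1},
    {"tx":-0.1,"ty":-0.01,"tz":0,"ax":0,"ay":0,"az":-0.0472,"fingers":1},
    {"tx":-0.1,"ty":-0.01,"tz":-0.1,"ax":0,"ay":0,"az":-0.0472,"fingers":1},
    {"tx":-0.1,"ty":-0.01,"tz":-0.1,"ax":0,"ay":0,"az":-0.0472,"fingers":1},
    {"tx":-0.1,"ty":-0.01,"tz":-0.1,"ax":0,"ay":0,"az":-0.0472,"fingers":1},
    {"tx":-0.1,"ty":-0.01,"tz":-0.1,"ax":0,"ay":0,"az":-0.0472,"fingers":1},
    {"tx":0,"ty":0,"tz":-0.1,"ax":0,"ay":0,"az":-0.0472,"fingers":1},
    {"tx":0,"ty":0,"tz":-0.1,"ax":0,"ay":0,"az":-0.0472,"fingers":1}
  ]
}}

```text
time: 3.75
tcp_pos: [0.499, -0.201, 0.284]
tool_rot: [2.56, 1.819, 0.001]
contact_force: [0.9, -0.4, -0.2]
finger_gap: 0.0857
finger_force: 0.0
```

Call:
{"name": "drive_tool", "arguments": {
  "series": [
    {"tx":0,"ty":0,"tz":-0.1,"ax":0,"ay":0,"az":-0.0472,"fingers":1},
    {"tx":0,"ty":0,"tz":-0.1,"ax":0,"ay":0,"az":-0.0472,"fingers":1},
    {"tx":0,"ty":0,"tz":0,"ax":0,"ay":0,"az":0,"fingers":1}
  ]
}}

```text
time: 4.05
tcp_pos: [0.4986, -0.2007, 0.2628]
tool_rot: [-2.796, -1.43, 0.001]
contact_force: [-0.1, 0.4, -0.8]
finger_gap: 0.0851
finger_force: 0.0
```

```bash
python3 look.py w3
```

```text
4.05 [-0.501  0.299 -0.006  1.267  0.     1.695] [ 0.4986 -0.2007  0.2628] [-2.796e+00 -1.430e+00  1.000e-03]
or 1916.5 [[261.8, 188.3], [47.9, 55.1], 35.5]
or 275.5 [[208.0, 13.5], [19.0, 18.0], 90.0]
bl 1759.0 [[342.5, 92.5], [59.0, 53.0], 90.0]
red 21.5 [[243.5, 208.5], [5.0, 5.0], 90.0]
red 24.5 [[317.5, 122.0], [6.0, 5.0], 90.0]
```

View pics/w3.png

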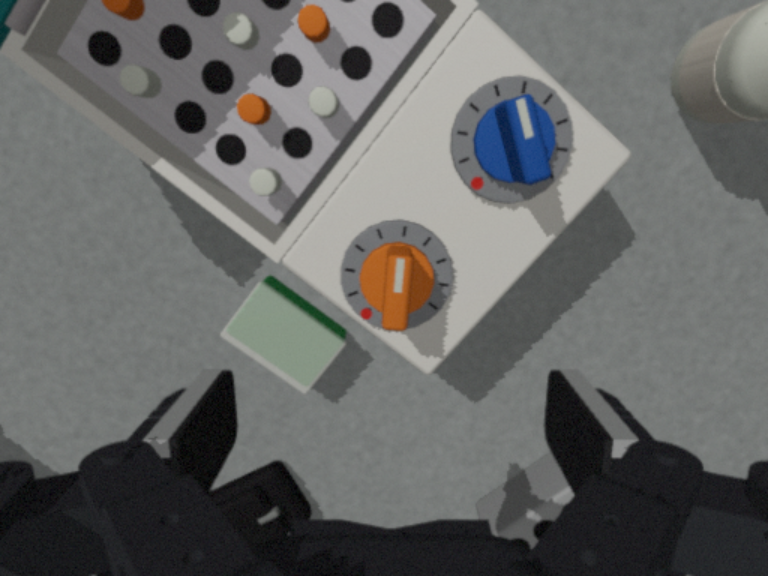

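The close view shows the orange bar upright in the image at about (398,290). Its pointer end is at (401,258), its plate is centred at (397,276), and the red dot is at (366,314). The blue dial is at (514,140).

Run:
```python
from h import *
# second camera pose now; first pose rebuilt from recorded state
w=shot("wrist")
T=np.eye(4);T[:3,:3]=R.from_rotvec([-.655,-3.071,-.001]).as_matrix();T[:3,3]=[.5799,-.1953,.3423]
C=T@np.array(w["hand_eye"]);v=dict(w,Rc=C[:3,:3],o=C[:3,3])
k=1.5
for n,a,b in(("tip",(350,154),(401,258)),("inner",(322,148),(398,292)),("plate",(327,143),(397,276)),("dot",(298.5,109.5),(366,313.5)),("bluedot",(389.5,224),(477,183.5)),("btip",(446,263),(524,99)),("binner",(420,266),(529,137)),("bplate",(415,252),(512,139))):
    print(n,tri(v,np.array(a)/k,w,np.array(b)/k))
print("plate z.08",onz(v,np.array([[327,143],[415,252]])/k,.08),onz(w,np.array([[397,276],[512,139]])/k,.08))
print("bar ends z.124",onz(w,np.array([[397.5,256],[395,319]])/k,.124))
# bar mask: direction of pointer
c=w["color"].astype(int);roi=np.zeros(c.shape[:2],bool);roi[165:200,255:278]=1
m=(c.min(2)>150)&roi;print(m.sum());ys,xs=np.nonzero(m)
P=onz(w,np.c_[xs,ys],.124)[:,:2];u=np.linalg.svd(P-P.mean(0))[2][0];print(P.mean(0),np.degrees(np.arctan2(u[1],u[0])), P@u@[1] if 0 else np.ptp(P@u))
rv=R.from_rotvec(arm.get_state()["tool_rot"]).as_matrix();print("psi",np.degrees(np.arctan2(rv[1,1],rv[0,1])))
```

```text
tip (array([ 0.51063931, -0.19292638,  0.12631517]), np.float64(0.0005526733803984144))
inner (array([ 0.49976902, -0.20673797,  0.1279288 ]), np.float64(0.00199745229696416))
plate (array([ 0.49689504, -0.20828779,  0.08130501]), np.float64(0.0010283625009584931))
dot (array([ 0.46903052, -0.21571523,  0.08582015]), np.float64(3.109126805868845e-05))
bluedot (array([ 0.56646688, -0.19085161,  0.08262391]), np.float64(0.0005940640525465424))
btip (array([ 0.60050104, -0.16471347,  0.12625053]), np.float64(0.00040464323304047596))
binner (array([ 0.59586586, -0.18148997,  0.11989374]), np.float64(0.0013291185331414375))
bplate (array([ 0.59547756, -0.18235777,  0.07731222]), np.float64(0.0014251228111119452))
plate z.08 [[ 0.49640425 -0.20811992  0.08      ]
 [ 0.59421818 -0.18220283  0.08      ]] [[ 0.49713765 -0.20886118  0.08      ]
 [ 0.59568434 -0.18211044  0.08      ]]
bar ends z.124 [[ 0.50932541 -0.19128169  0.124     ]
 [ 0.48848223 -0.21820084  0.124     ]]
75
[ 0.50364446 -0.19884615] -129.91980937798698 0.016769799468805163
psi -35.70107748819841
```

Call:
{"name": "drive_tool", "arguments": {
  "series": [
    {"tx":-0.01,"ty":-0.063,"tz":0,"ax":0,"ay":0,"az":-0.0156,"fingers":1},
    {"tx":0,"ty":0,"tz":-0.3,"ax":0,"ay":0,"az":0,"fingers":1},
    {"tx":0,"ty":0,"tz":-0.3,"ax":0,"ay":0,"az":0,"fingers":1},
    {"tx":0,"ty":0,"tz":-0.3,"ax":0,"ay":0,"az":0,"fingers":1},
    {"tx":0,"ty":0,"tz":-0.25,"ax":0,"ay":0,"az":0,"fingers":1},
    {"tx":0,"ty":0,"tz":-0.2,"ax":0,"ay":0,"az":0,"fingers":1},
    {"tx":0,"ty":0,"tz":-0.08,"ax":0,"ay":0,"az":0,"fingers":1},
    {"tx":0,"ty":0,"tz":0,"ax":0,"ay":0,"az":0,"fingers":-1},
    {"tx":0,"ty":0,"tz":0,"ax":0,"ay":0,"az":0,"fingers":-1},
    {"tx":0,"ty":0,"tz":0,"ax":0,"ay":0,"az":0,"fingers":-1}
  ],
  "grip_force": 50
}}

```text
time: 5.15
tcp_pos: [0.4999, -0.2095, 0.1219]
tool_rot: [2.83, 1.358, 0.003]
contact_force: [-0.2, -0.3, -0.1]
finger_gap: 0.0439
finger_force: 0.0
```

Call:
{"name": "drive_tool", "arguments": {
  "series": [
    {"tx":0,"ty":0,"tz":0,"ax":0,"ay":0,"az":0,"fingers":-1},
    {"tx":0,"ty":0,"tz":0,"ax":0,"ay":0,"az":0,"fingers":-1},
    {"tx":0,"ty":0,"tz":0,"ax":0,"ay":0,"az":0,"fingers":-1},
    {"tx":0,"ty":0,"tz":0,"ax":0,"ay":0,"az":0,"fingers":-1},
    {"tx":0,"ty":0,"tz":0,"ax":0,"ay":0,"az":0,"fingers":-1}
  ]
}}

```text
time: 5.65
tcp_pos: [0.4976, -0.208, 0.1212]
tool_rot: [-2.831, -1.358, 0.002]
contact_force: [-4.8, 2.8, 8.0]
finger_gap: 0.013
finger_force: 50.9
```

Call:
{"name": "drive_tool", "arguments": {
  "series": [
    {"tx":0,"ty":0,"tz":0,"ax":0,"ay":0,"az":0.04,"fingers":-1},
    {"tx":0,"ty":0,"tz":0,"ax":0,"ay":0,"az":0.04,"fingers":-1},
    {"tx":0,"ty":0,"tz":0,"ax":0,"ay":0,"az":0.04,"fingers":-1},
    {"tx":0,"ty":0,"tz":0,"ax":0,"ay":0,"az":0.04,"fingers":-1},
    {"tx":0,"ty":0,"tz":0,"ax":0,"ay":0,"az":0.04,"fingers":-1},
    {"tx":0,"ty":0,"tz":0,"ax":0,"ay":0,"az":0.04,"fingers":-1},
    {"tx":0,"ty":0,"tz":0,"ax":0,"ay":0,"az":0.04,"fingers":-1},
    {"tx":0,"ty":0,"tz":0,"ax":0,"ay":0,"az":0.04,"fingers":-1},
    {"tx":0,"ty":0,"tz":0,"ax":0,"ay":0,"az":0.04,"fingers":-1},
    {"tx":0,"ty":0,"tz":0,"ax":0,"ay":0,"az":0.04,"fingers":-1}
  ]
}}

```text
time: 6.65
tcp_pos: [0.4976, -0.2079, 0.1211]
tool_rot: [-1.485, -2.766, -0.001]
contact_force: [-5.2, 2.9, 7.6]
finger_gap: 0.0132
finger_force: 50.9
```

Call:
{"name": "drive_tool", "arguments": {
  "series": [
    {"tx":0,"ty":0,"tz":0,"ax":0,"ay":0,"az":0.04,"fingers":-1},
    {"tx":0,"ty":0,"tz":0,"ax":0,"ay":0,"az":0.04,"fingers":-1},
    {"tx":0,"ty":0,"tz":0,"ax":0,"ay":0,"az":0.04,"fingers":-1},
    {"tx":0,"ty":0,"tz":0,"ax":0,"ay":0,"az":0.04,"fingers":-1},
    {"tx":0,"ty":0,"tz":0,"ax":0,"ay":0,"az":0.04,"fingers":-1},
    {"tx":0,"ty":0,"tz":0,"ax":0,"ay":0,"az":0.04,"fingers":-1},
    {"tx":0,"ty":0,"tz":0,"ax":0,"ay":0,"az":0.04,"fingers":-1},
    {"tx":0,"ty":0,"tz":0,"ax":0,"ay":0,"az":0.04,"fingers":-1}
  ]
}}

```text
time: 7.45
tcp_pos: [0.4975, -0.2079, 0.1211]
tool_rot: [0.032, -3.14, -0.003]
contact_force: [-6.3, 4.1, 8.3]
finger_gap: 0.0128
finger_force: 50.9
```

```bash
cat > st.py <<'E'
from h import *
s=arm.get_state();rv=R.from_rotvec(s["tool_rot"]).as_matrix();print(s["time"],s["q"].round(3),s["tcp_pos"].round(4),"psi",np.degrees(np.arctan2(rv[1,1],rv[0,1])),"F",s["contact_force"].round(1),"M",s["torque"].round(2),s["finger_gap"])
E
python3 st.py
```

```text
7.45 [-0.514  0.384 -0.263  0.926  0.001 -0.534] [ 0.4975 -0.2079  0.1211] psi 91.15489868974576 F [-6.3  4.1  8.3] M [ 0.73  0.99 -0.02] 0.012752833336378248
```

Call:
{"name": "drive_tool", "arguments": {
  "series": [
    {"tx":0,"ty":0,"tz":0,"ax":0,"ay":0,"az":0.015,"fingers":-1},
    {"tx":0,"ty":0,"tz":0,"ax":0,"ay":0,"az":0.015,"fingers":-1},
    {"tx":0,"ty":0,"tz":0,"ax":0,"ay":0,"az":0.015,"fingers":-1},
    {"tx":0,"ty":0,"tz":0,"ax":0,"ay":0,"az":0.015,"fingers":-1}
  ]
}}

```text
time: 7.85
tcp_pos: [0.4975, -0.2079, 0.1212]
tool_rot: [0.322, -3.123, -0.003]
contact_force: [-4.8, 3.9, 8.4]
finger_gap: 0.0131
finger_force: 50.9
```

```bash
python3 st.py
```

```text
7.85 [-0.514  0.384 -0.263  0.926  0.001 -0.719] [ 0.4975 -0.2079  0.1212] psi 101.76998472568664 F [-4.8  3.9  8.4] M [ 0.76  1.01 -0.09] 0.013087151299001882
```

Call:
{"name": "drive_tool", "arguments": {
  "series": [
    {"tx":0,"ty":0,"tz":0,"ax":0,"ay":0,"az":0.012,"fingers":-1},
    {"tx":0,"ty":0,"tz":0,"ax":0,"ay":0,"az":0.012,"fingers":-1},
    {"tx":0,"ty":0,"tz":0,"ax":0,"ay":0,"az":0.012,"fingers":-1}
  ]
}}

```text
time: 8.15
tcp_pos: [0.4975, -0.2079, 0.1212]
tool_rot: [0.491, -3.102, -0.004]
contact_force: [-5.6, 3.1, 9.8]
finger_gap: 0.0135
finger_force: 68.0
```

```bash
python3 st.py
```

```text
8.15 [-0.514  0.384 -0.263  0.926  0.001 -0.828] [ 0.4975 -0.2079  0.1212] psi 108.00347512960329 F [-5.6  3.1  9.8] M [ 0.88  1.   -1.75] 0.013458989655060965
```

The moment jumped to −1.75 N·m, so the off stop is reached. Releasing, rising and checking.

Call:
{"name": "drive_tool", "arguments": {
  "series": [
    {"tx":0,"ty":0,"tz":0,"ax":0,"ay":0,"az":-0.008,"fingers":1},
    {"tx":0,"ty":0,"tz":0,"ax":0,"ay":0,"az":0,"fingers":1},
    {"tx":0,"ty":0,"tz":0,"ax":0,"ay":0,"az":0,"fingers":1},
    {"tx":0,"ty":0,"tz":0,"ax":0,"ay":0,"az":0,"fingers":1},
    {"tx":0,"ty":0,"tz":0.25,"ax":0,"ay":0,"az":0,"fingers":1},
    {"tx":0,"ty":0,"tz":0.35,"ax":0,"ay":0,"az":0,"fingers":1},
    {"tx":0,"ty":0,"tz":0.4,"ax":0,"ay":0,"az":0,"fingers":1},
    {"tx":0,"ty":0,"tz":0.4,"ax":0,"ay":0,"az":0,"fingers":1},
    {"tx":0,"ty":0,"tz":0.4,"ax":0,"ay":0,"az":0,"fingers":1},
    {"tx":0,"ty":0,"tz":0,"ax":0,"ay":0,"az":0,"fingers":1}
  ]
}}

```text
time: 9.15
tcp_pos: [0.5014, -0.2104, 0.3065]
tool_rot: [-0.455, 3.1, -0.011]
contact_force: [0.4, -0.6, 0.1]
finger_gap: 0.0852
finger_force: 0.0
```

```bash
python3 look.py w4
python3 - <<'E'
from h import *
for n in("scene","top"):
    i=shot(n)["color"]; c=i[120:250,160:320] if n=="scene" else i[130:240,190:350]
    cv2.imwrite(f"pics/{n}1.png",cv2.resize(c,None,fx=5,fy=5,interpolation=2)[:600,:800])
E
```

```text
9.15 [-0.514  0.296  0.101  1.366 -0.    -0.805] [ 0.5014 -0.2104  0.3065] [-0.455  3.1   -0.011]
or 1401.0 [[264.5, 165.5], [42.5, 46.5], 39.8]
bl 1093.0 [[262.0, 260.5], [37.9, 45.5], 3.4]
red 12.5 [[262.8, 229.2], [4.2, 3.5], 45.0]
red 16.5 [[266.8, 134.3], [4.2, 4.9], 45.0]
teal 2548.0 [[494.5, 235.5], [143.0, 33.0], 90.0]
```

View pics/w4.png

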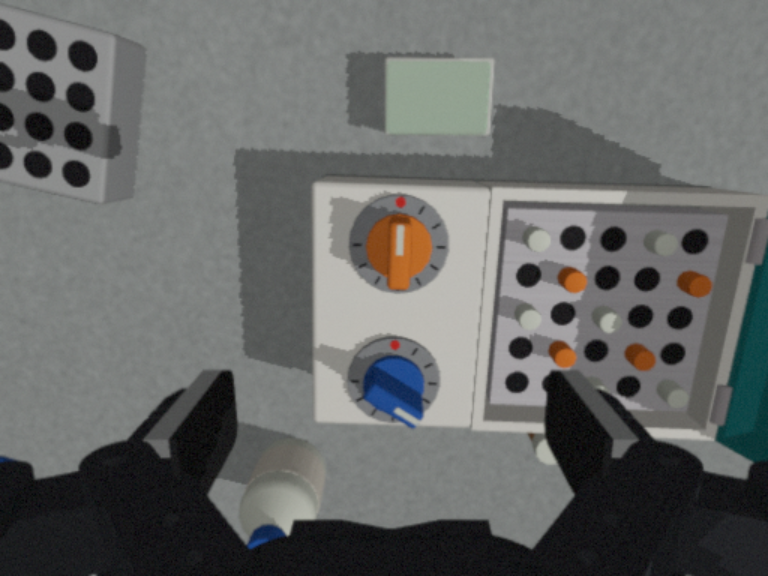

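View pics/scene1.png

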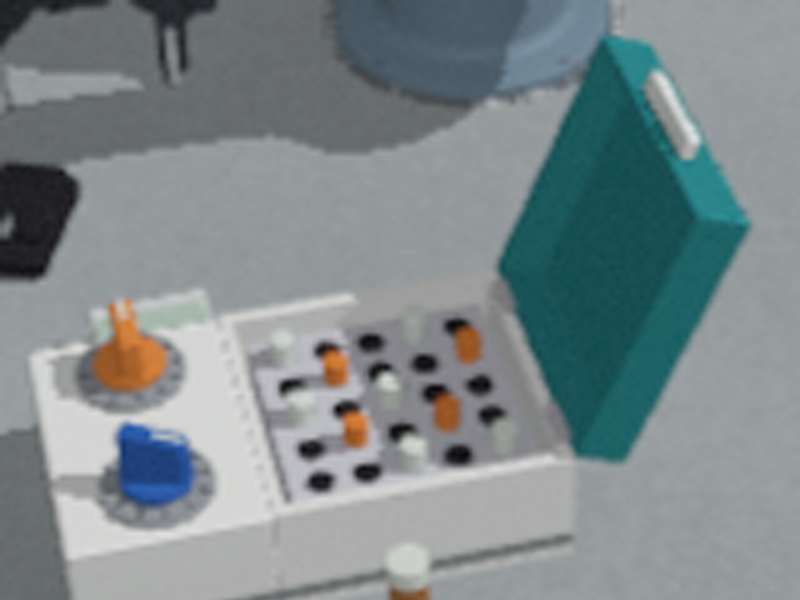

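View pics/top1.png

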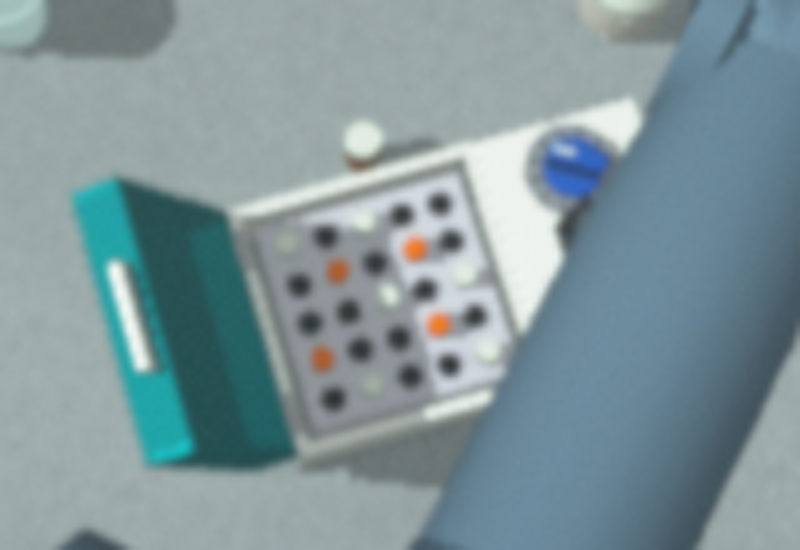

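The orange pointer now points at its red dot (400,202), so it is off; the blue dial is unchanged. The hood leans back past vertical. Its tab is at full-frame (294.4,143) in the scene view and (216.6,193.2) in the top view. Next I'm measuring the hood.

Run:
```python
from h import *
t=shot("top");s=shot("scene");w=shot("wrist")
f=lambda p:(190+p[0]/5,130+p[1]/5)
g=lambda p:(160+p[0]/5,120+p[1]/5)
O=np.array([.497,-.208]);B=np.array([.5955,-.182]);a=np.arctan2(*(B-O)[::-1]);print("yaw",np.degrees(a))
x=np.array([np.cos(a),np.sin(a)]);y=np.array([-x[1],x[0]])
k=lambda P:((P[:2]-(O+B)/2)@x,(P[:2]-(O+B)/2)@y,P[2])
for n,p,q in(("tab",(133,316),(672,115)),("edge far corner",(76,193),(748,227)),("edge near corner",(150,464),(608,38)),("hinge near",(302,462),(505,270)),("inner edge far corner",(118,180),(700,215))):
    P,e=tri(t,f(p),s,g(q));print(n,P.round(4),"err",round(e,4),"mix rel dials",np.round(k(P),4))
for n,p in(("panel -y corners",[[315,182],[313,420]]),("split",[[490,187],[473,428]]),("hinge rim",[[763,197],[719,438]])):
    for P in onz(w,np.array(p)/1.5,.08):print(n,P.round(4),np.round(k(P),4))
```

```text
yaw 14.78650245834399
tab [0.4626 0.1146 0.2456] err 0.0031 mix rel dials [-0.0019  0.3207  0.2456]
edge far corner [0.5456 0.1514 0.2304] err 0.0046 mix rel dials [0.0878 0.3351 0.2304]
edge near corner [0.3718 0.0941 0.2367] err 0.0209 mix rel dials [-0.0949  0.324   0.2367]
hinge near [0.3926 0.0168 0.0707] err 0.0103 mix rel dials [-0.0945  0.244   0.0707]
inner edge far corner [0.55   0.1239 0.2426] err 0.0046 mix rel dials [0.085  0.3074 0.2426]
panel -y corners [ 0.4664 -0.2674  0.08  ] [-0.0957 -0.0496  0.08  ]
panel -y corners [ 0.6315 -0.2262  0.08  ] [ 0.0745 -0.052   0.08  ]
split [ 0.4372 -0.1585  0.08  ] [-0.0962  0.0631  0.08  ]
split [ 0.6043 -0.1124  0.08  ] [0.0772 0.065  0.08  ]
hinge rim [0.3945 0.0098 0.08  ] [-0.0944  0.2367  0.08  ]
hinge rim [0.5598 0.06   0.08  ] [0.0782 0.2431 0.08  ]
```

Measured: hinge middle at about (0.4845, 0.039, 0.08), mixer yaw 14.8°, hood angle about 111.5°. The tab's radius is 183 mm against 187 expected, so this checks out. I'm going over the hood to its outer side with the fingers shut.

Call:
{"name": "drive_tool", "arguments": {
  "series": [
    {"tx":0,"ty":0,"tz":0.26,"ax":0,"ay":0,"az":-0.0424,"fingers":-1},
    {"tx":-0.05,"ty":0.36,"tz":0,"ax":0,"ay":0,"az":-0.0424,"fingers":-1},
    {"tx":-0.05,"ty":0.36,"tz":0,"ax":0,"ay":0,"az":-0.0424,"fingers":-1},
    {"tx":-0.05,"ty":0.36,"tz":0,"ax":0,"ay":0,"az":-0.0424,"fingers":-1},
    {"tx":-0.05,"ty":0.36,"tz":0,"ax":0,"ay":0,"az":-0.0424,"fingers":-1},
    {"tx":-0.05,"ty":0.36,"tz":0,"ax":0,"ay":0,"az":-0.0424,"fingers":-1},
    {"tx":-0.05,"ty":0.36,"tz":0,"ax":0,"ay":0,"az":-0.0424,"fingers":-1},
    {"tx":-0.05,"ty":0.36,"tz":0,"ax":0,"ay":0,"az":-0.0424,"fingers":-1},
    {"tx":-0.05,"ty":0.36,"tz":0,"ax":0,"ay":0,"az":-0.0424,"fingers":-1},
    {"tx":-0.05,"ty":0.36,"tz":0,"ax":0,"ay":0,"az":-0.0424,"fingers":-1}
  ]
}}

```text
time: 10.45
tcp_pos: [0.4528, 0.1163, 0.3251]
tool_rot: [-1.569, -2.72, 0.002]
contact_force: [0.5, 0.6, -0.7]
finger_gap: 0.0002
finger_force: 0.0
```

Call:
{"name": "drive_tool", "arguments": {
  "series": [
    {"tx":-0.05,"ty":0.36,"tz":0,"ax":0,"ay":0,"az":-0.0424,"fingers":-1},
    {"tx":-0.05,"ty":0.36,"tz":0,"ax":0,"ay":0,"az":-0.0424,"fingers":-1},
    {"tx":0,"ty":0,"tz":0,"ax":0,"ay":0,"az":0,"fingers":-1},
    {"tx":0,"ty":0,"tz":0,"ax":0,"ay":0,"az":0,"fingers":-1}
  ]
}}

```text
time: 10.85
tcp_pos: [0.4431, 0.1873, 0.3252]
tool_rot: [-1.906, -2.496, 0.003]
contact_force: [0.1, -0.6, -0.6]
finger_gap: 0.0002
finger_force: 0.0
```

```bash
python3 st.py
```

```text
10.85 [ 2.680e-01  1.770e-01 -5.000e-03  1.391e+00 -1.000e-03  1.572e+00] [0.4431 0.1873 0.3252] psi 15.278920111297088 F [ 0.1 -0.6 -0.6] M [ 0.04 -0.02  0.  ] 0.00016054141480708397
```

Call:
{"name": "drive_tool", "arguments": {
  "series": [
    {"tx":0,"ty":0,"tz":-0.25,"ax":0,"ay":0,"az":0,"fingers":-1},
    {"tx":0,"ty":0,"tz":-0.25,"ax":0,"ay":0,"az":0,"fingers":-1},
    {"tx":0,"ty":0,"tz":-0.25,"ax":0,"ay":0,"az":0,"fingers":-1},
    {"tx":0,"ty":0,"tz":-0.23,"ax":0,"ay":0,"az":0,"fingers":-1},
    {"tx":0.025,"ty":-0.097,"tz":0,"ax":0,"ay":0,"az":0,"fingers":-1},
    {"tx":0.025,"ty":-0.097,"tz":0,"ax":0,"ay":0,"az":0,"fingers":-1},
    {"tx":0.025,"ty":-0.097,"tz":0,"ax":0,"ay":0,"az":0,"fingers":-1},
    {"tx":0.025,"ty":-0.097,"tz":0,"ax":0,"ay":0,"az":0,"fingers":-1},
    {"tx":0.025,"ty":-0.097,"tz":0.02,"ax":0,"ay":0,"az":0,"fingers":-1},
    {"tx":0.025,"ty":-0.097,"tz":0.03,"ax":0,"ay":0,"az":0,"fingers":-1}
  ]
}}

```text
time: 11.85
tcp_pos: [0.4595, 0.13, 0.235]
tool_rot: [-1.908, -2.493, -0.009]
contact_force: [-2.4, 7.3, 6.3]
finger_gap: 0.0002
finger_force: 3.9
```

Call:
{"name": "drive_tool", "arguments": {
  "series": [
    {"tx":0.025,"ty":-0.097,"tz":0.04,"ax":0,"ay":0,"az":0,"fingers":-1},
    {"tx":0.025,"ty":-0.097,"tz":0.04,"ax":0,"ay":0,"az":0,"fingers":-1}
  ]
}}

```text
time: 12.05
tcp_pos: [0.4647, 0.1103, 0.2433]
tool_rot: [-1.909, -2.495, -0.008]
contact_force: [-1.7, 5.1, 4.6]
finger_gap: -0.0003
finger_force: 2.8
```

Call:
{"name": "drive_tool", "arguments": {
  "series": [
    {"tx":0.025,"ty":-0.095,"tz":0.03,"ax":0,"ay":0,"az":0,"fingers":-1},
    {"tx":0.025,"ty":-0.095,"tz":0.03,"ax":0,"ay":0,"az":0,"fingers":-1},
    {"tx":0.025,"ty":-0.095,"tz":0.03,"ax":0,"ay":0,"az":0,"fingers":-1},
    {"tx":0.025,"ty":-0.097,"tz":0.01,"ax":0,"ay":0,"az":0,"fingers":-1},
    {"tx":0.025,"ty":-0.097,"tz":0.01,"ax":0,"ay":0,"az":0,"fingers":-1},
    {"tx":0.025,"ty":-0.097,"tz":0.01,"ax":0,"ay":0,"az":0,"fingers":-1},
    {"tx":0.025,"ty":-0.097,"tz":0.01,"ax":0,"ay":0,"az":0,"fingers":-1}
  ]
}}

```text
time: 12.75
tcp_pos: [0.4814, 0.0413, 0.2539]
tool_rot: [-1.91, -2.494, 0.001]
contact_force: [1.0, 3.1, -0.6]
finger_gap: 0.0003
finger_force: 1.5
```

```bash
cat >> st.py <<'E'
H=np.array([.4845,.039]);x=np.array([.9669,.2552]);y=np.array([-.2552,.9669]);p=s["tcp_pos"]
print("x'",((p[:2]-H)@x).round(4),"y'",((p[:2]-H)@y).round(4),"tipz",p[2]-.022)
E
python3 st.py
```

```text
12.75 [-0.046  0.192 -0.17   1.21   0.     1.261] [0.4814 0.0413 0.2539] psi 15.09925993673861 F [ 1.   3.1 -0.6] M [ 0.78 -0.22  0.03] 0.0003014480230110026
x' -0.0024 y' 0.003 tipz 0.23191103941111132
```

Call:
{"name": "drive_tool", "arguments": {
  "series": [
    {"tx":0.025,"ty":-0.096,"tz":-0.01,"ax":0,"ay":0,"az":0,"fingers":-1},
    {"tx":0.025,"ty":-0.096,"tz":-0.015,"ax":0,"ay":0,"az":0,"fingers":-1},
    {"tx":0.025,"ty":-0.096,"tz":-0.02,"ax":0,"ay":0,"az":0,"fingers":-1},
    {"tx":0.025,"ty":-0.096,"tz":-0.03,"ax":0,"ay":0,"az":0,"fingers":-1},
    {"tx":0.023,"ty":-0.088,"tz":-0.04,"ax":0,"ay":0,"az":0,"fingers":-1},
    {"tx":0.023,"ty":-0.088,"tz":-0.04,"ax":0,"ay":0,"az":0,"fingers":-1},
    {"tx":0.023,"ty":-0.088,"tz":-0.045,"ax":0,"ay":0,"az":0,"fingers":-1},
    {"tx":0.023,"ty":-0.088,"tz":-0.045,"ax":0,"ay":0,"az":0,"fingers":-1}
  ]
}}

```text
time: 13.55
tcp_pos: [0.5005, -0.0321, 0.2291]
tool_rot: [-1.91, -2.494, -0.0]
contact_force: [0.5, 1.8, 0.4]
finger_gap: -0.0002
finger_force: 1.0
```

```bash
python3 st.py
```

```text
13.55 [-0.191  0.238 -0.176  1.158  0.     1.116] [ 0.5005 -0.0321  0.2291] psi 15.101390796442367 F [0.5 1.8 0.4] M [ 0.47 -0.09  0.  ] -0.00023722181066307424
x' -0.0026 y' -0.0728 tipz 0.20711750595330597
```

Call:
{"name": "drive_tool", "arguments": {
  "series": [
    {"tx":0.02,"ty":-0.075,"tz":-0.05,"ax":0,"ay":0,"az":0,"fingers":-1},
    {"tx":0.02,"ty":-0.073,"tz":-0.056,"ax":0,"ay":0,"az":0,"fingers":-1},
    {"tx":0.018,"ty":-0.069,"tz":-0.06,"ax":0,"ay":0,"az":0,"fingers":-1},
    {"tx":0.017,"ty":-0.064,"tz":-0.062,"ax":0,"ay":0,"az":0,"fingers":-1},
    {"tx":0.014,"ty":-0.052,"tz":-0.064,"ax":0,"ay":0,"az":0,"fingers":-1},
    {"tx":0.013,"ty":-0.048,"tz":-0.066,"ax":0,"ay":0,"az":0,"fingers":-1},
    {"tx":0.012,"ty":-0.044,"tz":-0.066,"ax":0,"ay":0,"az":0,"fingers":-1},
    {"tx":0.011,"ty":-0.04,"tz":-0.066,"ax":0,"ay":0,"az":0,"fingers":-1},
    {"tx":0.01,"ty":-0.036,"tz":-0.066,"ax":0,"ay":0,"az":0,"fingers":-1}
  ]
}}

```text
time: 14.45
tcp_pos: [0.5141, -0.0821, 0.1737]
tool_rot: [1.91, 2.494, -0.001]
contact_force: [-0.4, -1.3, 2.9]
finger_gap: 0.0001
finger_force: 0.8
```

```bash
python3 st.py
```

```text
14.45 [-2.800e-01  3.060e-01 -2.320e-01  1.033e+00 -1.000e-03  1.027e+00] [ 0.5141 -0.0821  0.1737] psi 15.09178207148796 F [-0.4 -1.3  2.9] M [-0.17  0.16  0.03] 8.198474096527139e-05
x' -0.0022 y' -0.1247 tipz 0.1517297567357667
```

Call:
{"name": "drive_tool", "arguments": {
  "series": [
    {"tx":0.004,"ty":-0.016,"tz":-0.03,"ax":0,"ay":0,"az":0,"fingers":-1},
    {"tx":0.004,"ty":-0.015,"tz":-0.03,"ax":0,"ay":0,"az":0,"fingers":-1},
    {"tx":0.003,"ty":-0.013,"tz":-0.03,"ax":0,"ay":0,"az":0,"fingers":-1},
    {"tx":0.003,"ty":-0.012,"tz":-0.03,"ax":0,"ay":0,"az":0,"fingers":-1},
    {"tx":0.003,"ty":-0.011,"tz":-0.03,"ax":0,"ay":0,"az":0,"fingers":-1},
    {"tx":0.003,"ty":-0.01,"tz":-0.03,"ax":0,"ay":0,"az":0,"fingers":-1},
    {"tx":0.003,"ty":-0.009,"tz":-0.03,"ax":0,"ay":0,"az":0,"fingers":-1},
    {"tx":0.003,"ty":-0.008,"tz":-0.03,"ax":0,"ay":0,"az":0,"fingers":-1}
  ]
}}

```text
time: 15.25
tcp_pos: [0.5168, -0.0911, 0.1501]
tool_rot: [1.91, 2.494, 0.0]
contact_force: [0.7, -0.1, 2.5]
finger_gap: 0.0
finger_force: 0.7
```

Call:
{"name": "drive_tool", "arguments": {
  "series": [
    {"tx":0.001,"ty":-0.004,"tz":-0.02,"ax":0,"ay":0,"az":0,"fingers":-1},
    {"tx":0.001,"ty":-0.004,"tz":-0.02,"ax":0,"ay":0,"az":0,"fingers":-1},
    {"tx":0.001,"ty":-0.004,"tz":-0.02,"ax":0,"ay":0,"az":0,"fingers":-1},
    {"tx":0.001,"ty":-0.004,"tz":-0.02,"ax":0,"ay":0,"az":0,"fingers":-1}
  ]
}}

```text
time: 15.65
tcp_pos: [0.5172, -0.0926, 0.1421]
tool_rot: [1.91, 2.494, 0.0]
contact_force: [-0.6, -1.2, 1.6]
finger_gap: 0.0003
finger_force: 0.6
```

```bash
python3 st.py
```

```text
15.65 [-0.298  0.339 -0.272  0.96   0.     1.009] [ 0.5172 -0.0926  0.1421] psi 15.101187675242892 F [-0.6 -1.2  1.6] M [-0.21 -0.07 -0.02] 0.0002526930713454236
x' -0.002 y' -0.1356 tipz 0.12014810046112365
```

Tip at 0.120, with about 6 mm left to the closed height. Finishing gently.

Call:
{"name": "drive_tool", "arguments": {
  "series": [
    {"tx":0,"ty":0,"tz":-0.012,"ax":0,"ay":0,"az":0,"fingers":-1},
    {"tx":0,"ty":0,"tz":-0.012,"ax":0,"ay":0,"az":0,"fingers":-1},
    {"tx":0,"ty":0,"tz":-0.012,"ax":0,"ay":0,"az":0,"fingers":-1},
    {"tx":0,"ty":0,"tz":-0.012,"ax":0,"ay":0,"az":0,"fingers":-1},
    {"tx":0,"ty":0,"tz":-0.01,"ax":0,"ay":0,"az":0,"fingers":-1}
  ]
}}

```text
time: 16.15
tcp_pos: [0.5171, -0.0926, 0.1365]
tool_rot: [1.91, 2.494, 0.0]
contact_force: [-2.6, -0.0, 11.1]
finger_gap: -0.0002
finger_force: 5.3
```

Call:
{"name": "drive_tool", "arguments": {
  "series": [
    {"tx":0,"ty":0,"tz":-0.008,"ax":0,"ay":0,"az":0,"fingers":-1},
    {"tx":0,"ty":0,"tz":-0.008,"ax":0,"ay":0,"az":0,"fingers":-1}
  ]
}}

```text
time: 16.35
tcp_pos: [0.5171, -0.0925, 0.1364]
tool_rot: [1.91, 2.493, 0.001]
contact_force: [-6.3, 0.7, 18.0]
finger_gap: -0.0002
finger_force: 9.1
```

```bash
python3 st.py
```

```text
16.35 [-0.298  0.343 -0.282  0.945 -0.     1.009] [ 0.5171 -0.0925  0.1364] psi 15.105539120421254 F [-6.3  0.7 18. ] M [ 0.14  1.15 -0.02] -0.00024457995486048075
x' -0.002 y' -0.1355 tipz 0.11443582481549705
```

It stalled at 0.1144 with the force rising, so the rims have met. Retreating straight up and checking.

Call:
{"name": "drive_tool", "arguments": {
  "series": [
    {"tx":0,"ty":0,"tz":0.1,"ax":0,"ay":0,"az":0,"fingers":-1},
    {"tx":0,"ty":0,"tz":0.4,"ax":0,"ay":0,"az":0,"fingers":-1},
    {"tx":0,"ty":0,"tz":0.4,"ax":0,"ay":0,"az":0,"fingers":-1},
    {"tx":0,"ty":0,"tz":0.4,"ax":0,"ay":0,"az":0,"fingers":-1},
    {"tx":0,"ty":0,"tz":0.4,"ax":0,"ay":0,"az":0,"fingers":-1},
    {"tx":0,"ty":0,"tz":0.3,"ax":0,"ay":0,"az":0,"fingers":-1},
    {"tx":0,"ty":0,"tz":0,"ax":0,"ay":0,"az":0,"fingers":-1},
    {"tx":0,"ty":0,"tz":0,"ax":0,"ay":0,"az":0,"fingers":-1}
  ]
}}

```text
time: 17.15
tcp_pos: [0.5174, -0.0925, 0.3352]
tool_rot: [1.91, 2.493, 0.001]
contact_force: [-0.4, 0.0, 0.1]
finger_gap: 0.0001
finger_force: 0.0
```

Run:
```python
from h import *
i=shot("scene")["color"][130:250,140:300];a=cv2.resize(i,None,fx=3.75,fy=3.75,interpolation=2)[:450,:600]
w=cv2.resize(shot("wrist")["color"],(0,0),fx=.39,fy=.39)
c=np.zeros((450,800,3),np.uint8);c[:a.shape[0],:a.shape[1]]=a;c[:w.shape[0],600:600+w.shape[1]]=w
cv2.imwrite("pics/end.png",c)
```

```text
(no output)
```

View pics/end.png

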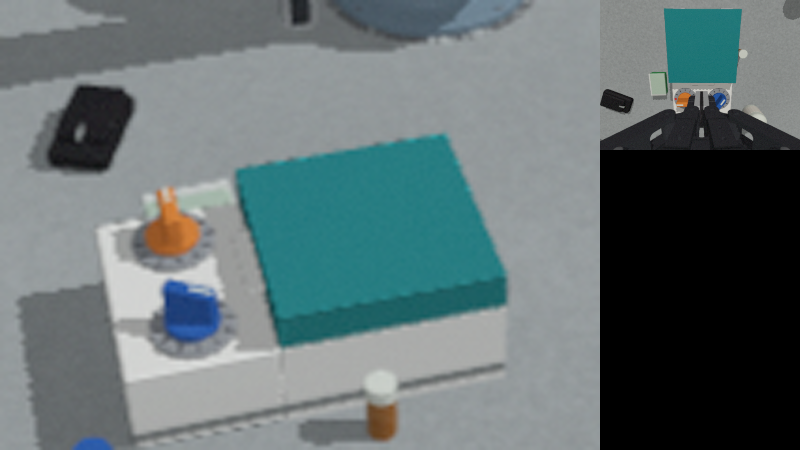

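The picture shows the hood lying flush on the chamber, its edge running from (280,340) to (505,300). The orange dial is off, and the blue dial and the things nearby are undisturbed.

```bash
python3 -c "
from rig import arm
print(arm.hand_in())"
```

```text
the job is handed in; nothing more can be done
None
```

The mixer is shut down and the job is handed in: the orange speed dial is at its off stop, the teal hood was closed gently until flush on the chamber, and the blue dial and the things in view near the mixer look untouched in the last pictures.

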